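# Run the coin carrier round the L-slot and through the gate

## Task

Push the steel carrier pin on the coin slide tester along its L-shaped slot with closed fingertips: along the first leg to the corner, round it, then through the little spring gate all the way to the end of the second leg, and let the gate spring shut behind it. Only push it gently from the side, never pinch or lift it, and leave the brass plug, the wing knobs and the key tag where they are. Finish with the fingers clear of everything.

Things in the scene. Friction and masses are not known exactly. Their poses are not given: they have to be found in the camera images.
- tester: Coin slide tester, fixed: stainless plate 180 x 180 mm, top 19 mm above the counter, with a 16 mm wide L-shaped slot. Origin: centre of its underside; z up. First leg runs along its +x at y = -50 mm, from x = -55 to 40 mm; the second leg turns to +y, at x = 40 mm, from y = -50 to 42 mm (positions of the pin's centre). The gate's hinge post (9 mm thick, top at 48 mm) is at x = 6, y = -12 mm.
- slot_start (a point): Closed outer end of the first leg: where the pin's centre is when it stands at that end (give or take 2 mm), at the plate's top face, 19 mm above the counter.
- slot_corner (a point): Corner of the L: where the pin's centre stands when it is in the corner, midway across both legs, at the plate's top face, 19 mm above the counter.
- slot_end (a point): Closed end of the second leg: where the pin's centre stands when fully home (against the end stop it can go 2 mm farther), at the plate's top face.
- carrier_top (a point): Centre of the top of the carrier pin, 50 mm above the counter: an upright steel post 18 mm in diameter, clear to push between 25 and 50 mm above the counter; under it, at 20 to 25 mm, a collar 28 mm in diameter. It starts within 25 mm of the slot's start.
- gate (a joint): Spring gate, rad: 0 = shut, straight across the second leg 38 mm beyond the corner; grows to 1.6 as it swings towards the leg's end, its only way. Leaf 42 mm long, 3 mm thick, 27 to 43 mm above the counter, on a vertical hinge 34 mm from mid-slot inside the L. The pin pushes it aside with under 1 N; a light spring shuts it once pin and fingers are out of its way (pin 40 mm past).
- plug: Bystander: brass lock cylinder plug, 28 mm across and 37 mm tall, standing on the tester's plate inside the angle of the L. Origin: centre of its underside. To be left alone.
- wing0: Bystander: chrome wing knob, 46 mm over the wings and 30 mm tall, standing on the counter near the tester. Origin: centre of its underside. To be left alone.
- wing1: Bystander: second chrome wing knob, same as the first. To be left alone.
- tag: Bystander: green plastic locker key tag with a key, 85 x 32 x 6 mm, lying on the counter near the tester. Origin: centre of the underside of the plastic plate. To be left alone.
- carrier: The whole carrier pin, 0.12 kg; origin at the centre of its foot, 6 mm above the counter. A 12 mm stem runs in the 16 mm slot (2 mm play each side) and a 48 mm nylon foot holds it captive under the plate. It slides and turns with under 1 N of friction and stays where it is left unless the gate leans on it. To be pushed only.

How it is judged:
By the outcome, as a careful person would: the job done as asked, in the order asked, and still so for the second after the job is handed in, with the robot touching nothing.
It also fails if it takes over 45 s, if anything falls off the work surface, if the arm or the gripper's body presses on something with over 40 N, if the wrist force passes 120 N, or if a joint passes its speed limit or range.

## Robot

A 7-joint arm with a two-finger parallel gripper is mounted at the origin on the work surface. World frame = base frame: x ahead of the robot, y to its left, z up, the work surface at z = 0. Lengths are in m, angles in rad, forces in N, time in s.
With the tool pointing down it reaches from about 0.4 to 0.875 m from the base axis. Payload 19.3 kg.
Tool frame: the origin (TCP) lies on the centre line of the jaws, within the pads' length; the fingertips stand 14 mm ahead of it and the grasp point (between the pads) lies 5 mm behind it; x points along the fingers, y is the direction in which the jaws open and shut, and the axes are right-handed (so a half turn about x gives the same grasp; the last joint's range is limited). The gripper opens to 85 mm and grips with 20 to 120 N. Pads are 22 mm wide; open, the fingers measure 114 mm over their backs; the gripper's body (76 mm by 85 mm) begins 54 mm behind the grasp point. The pads swing forward as they close: fully open they stand 13 mm farther back than shut.
Start: joints at [-1.392, 0.521, -0.036, 1.599, 0.021, 1.021, -0.113], TCP at [0.154, 0.606, 0.245] pointing down, gripper open.
Joint ranges: [-2.91, 2.91], [-0.3, 2.13], [-1.5, 1.42], [0.17, 2.43], [-1.26, 4.41], [0.16, 1.93], [-2.52, 2.52]. Speed limits (rad/s): [1.89, 1.89, 2.39, 2.39, 3.01, 3.01, 3.01].

## Interface

Orientations are given as [roll, pitch, yaw] about the fixed x, y, z axes, in that order (R = Rz(yaw) Ry(pitch) Rx(roll)).
In Python, from workcell import monitor, optics, bot gives the robot as it stands.
- The arm moves only by the tool arm_command, never from a script. Its arguments are lists of equal length, an entry for each row: "delta_pos": the shift along the tool's x, y, z as a fraction of full scale, a list of three; "rotation": the turn, a rotation vector about the tool's x, y, z as a fraction of full scale, a list of three. In form: {"delta_pos": [[dx, dy, dz], ...], "rotation": [[wx, wy, wz], ...]}. A call has 1 to 10 rows; each row shifts and turns the pose as measured when the row begins, along the tool's axes as they then stand; what a row does not reach is not made up. Full scale, the value 1, is 30 mm for a shift and 6 degrees for a turn. A row lasts 1/10 s, in which the tool goes at most 50 mm and 8.59 degrees, less where a joint would pass 70% of its speed; a pose out of reach is approached as far as the arm can. A call with a number of a shift or a turn outside -1 to 1 is refused whole. A call with a gripper value outside its range is refused whole. "gripper" is the closure, from -1 (fully open) to 1 (shut), so that 0 is half open, set as the call begins (left out, the last holds). The fingers move at their own pace and stop on an object; "grip_force" is the grip in N (left out, the last holds). Time passes only in rows, so rows that do not move let the fingers close. It gives the time, the measured TCP pose, the force and the opening at its end, in the units of the state.
- monitor.observe(): the state, without advancing time (a new reading comes with each control period).
- optics.grab_frame(name): name is "scene" or "top" or "wrist"; returns the picture (480x640x3 uint8, red, green, blue); there is no depth.
- optics.camera_params(name): a dict with "fx", "fy", "cx", "cy" (pixels), "origin" and "rotation" of the camera in the world. Camera axes: x right, y down, z forward; pixel columns grow to the right and rows downward; lengths in m; the calibration is good to about 2 mm. A picture is of the moment at which its call begins: read the wrist's pose just before it. camera_params takes no time and is no camera call; for the wrist camera it gives the pose at the moment of the call.
- bot.job_done(): hands the job in, once; it reports no verdict.
The state is a dict: "clock": time; "qpos": joint angles; "qd": joint speeds; "joint_efforts": joint torques, N m; "position": TCP position; "tool_rot": TCP orientation; "force": force on the tool from outside, world axes, zero at the start; "moment": the same for the moment, N m; "grip_width": finger opening in m.
Only numpy, scipy, OpenCV 4.12 (cv2) and the standard library are available. Lean on these libraries where they do the work, as an engineer would, in place of code of your own. Each camera call takes 0.05 s, during which the arm holds its last target. There are 200 camera calls.

## Working session

There is one attempt and no reset: what is moved stays moved. The work goes in short steps, Python scripts to look and compute and a tool call to move; the robot and the scene stay as the last step left them, time stands still between calls to the robot, and variables do not carry over. Pictures are saved under pics/ and viewed, about 8 in all and at most 12, crops included, and the job is handed in when it is done.

Besides the shell and the picture viewer there is one more tool, called after "Call:" as name(argument=value, ...) on one line, values as JSON. arm_command: Moves the arm, as the interface text tells. Its arguments: {"type":"object","properties":{"delta_pos":{"type":"array","items":{"type":"array","items":{"type":"number"}}},"rotation":{"type":"array","items":{"type":"array","items":{"type":"number"}}},"gripper":{"type":"number"},"grip_force":{"type":"number"}},"required":["delta_pos","rotation"]}

```bash
mkdir -p pics
python3 - <<'E'
from workcell import monitor, optics, bot
import cv2,numpy as np
s=monitor.observe(); print(s)
for n in("top","scene"):
    im=optics.grab_frame(n); cv2.imwrite(f"pics/{n}0.png",im[:,:,::-1]); p=optics.camera_params(n); print(n,p)
E
```

```text
{'clock': 0.0, 'qpos': array([-1.39222117,  0.52201898, -0.03633029,  1.59998248,  0.02119156,
        1.0210964 , -0.1127866 ]), 'qd': array([-0.00163707, -0.00093423,  0.00172144,  0.00095942, -0.00111971,
        0.00103347, -0.00042093]), 'joint_efforts': array([ 1.36466715e-03, -9.27095389e+01,  1.98000513e+00, -3.69921434e+01,
        1.78528426e-02,  7.96361302e-03, -9.13049962e-05]), 'position': array([0.15383914, 0.60545035, 0.24473173]), 'tool_rot': array([-1.50760117,  1.56967576, -1.75637527]), 'force': array([ 0.12490308, -0.0895686 , -0.59832955]), 'moment': array([-0.03399105, -0.03349318,  0.00313643]), 'grip_width': 0.0852184077323708}
top {'fx': 595.7044893249661, 'fy': 595.7044893249661, 'cx': 334.09383372223033, 'cy': 240.4634653783634, 'origin': array([0.3700616 , 0.07503428, 1.05313256]), 'rotation': array([-2.94603671, -0.02110574, -1.55988032])}
scene {'fx': 472.0702864339148, 'fy': 472.0702864339148, 'cx': 307.4979900519692, 'cy': 232.9363063986016, 'origin': array([0.99635553, 0.24521397, 0.52466473]), 'rotation': array([-2.32727098e+00, -8.33899595e-04,  1.90800271e+00])}
```

View pics/top0.png

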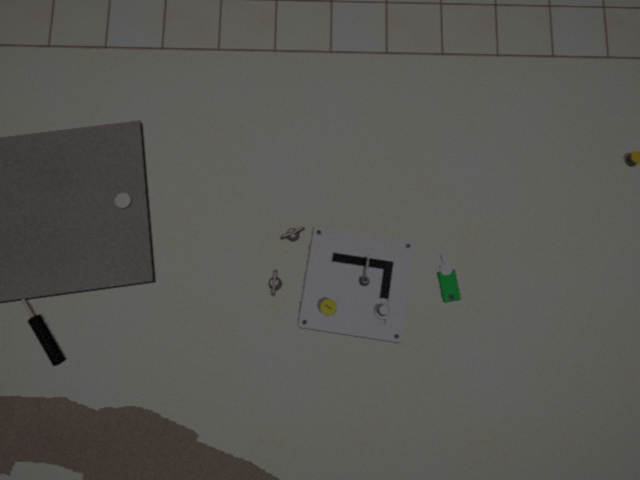

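View pics/scene0.png

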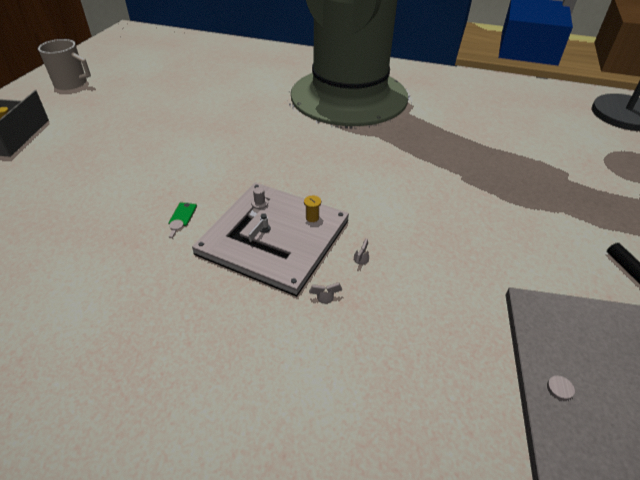

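```bash
cat > h.py <<'E'
from workcell import monitor, optics, bot
import cv2,numpy as np
from scipy.spatial.transform import Rotation as R
def ray(p,uv,z):
    M=R.from_euler('xyz',p['rotation']).as_matrix()
    d=M@np.array([(uv[0]-p['cx'])/p['fx'],(uv[1]-p['cy'])/p['fy'],1]); o=np.array(p['origin'])
    return o+d*(z-o[2])/d[2]
def proj(p,X):
    M=R.from_euler('xyz',p['rotation']).as_matrix(); c=M.T@(np.array(X)-p['origin'])
    return np.array([p['fx']*c[0]/c[2]+p['cx'],p['fy']*c[1]/c[2]+p['cy']])
E
python3 - <<'E'
from h import *
for n,seeds in (("top",[(319,232),(408,245),(397,336),(305,322)]),("scene",[(256,186),(344,214),(294,281),(201,244)])):
    p=optics.camera_params(n); im=cv2.imread(f"pics/{n}0.png"); g=cv2.cvtColor(im,6).astype(float)
    P=[]
    for u,v in seeds:
        w=g[v-4:v+5,u-4:u+5]; k=np.clip(np.median(w)-15-w,0,None); yy,xx=np.mgrid[v-4:v+5,u-4:u+5]
        c=((xx*k).sum()/k.sum(),(yy*k).sum()/k.sum()); P.append(ray(p,c,.019)[:2])
    P=np.array(P); print(n,P.round(4).tolist(),'centre',P.mean(0).round(4))
    print('sides',[np.linalg.norm(P[i]-P[i-1]).round(4) for i in range(4)], 'ang',[np.degrees(np.arctan2(*(P[i]-P[i-1])[::-1])).round(2) for i in range(4)])
    cv2.imwrite(f"pics/{n}_crop.png",cv2.resize(im[215:355,255:475] if n=="top" else im[170:310,160:380],None,fx=3.6,fy=3.6,interpolation=cv2.INTER_CUBIC))
p=optics.camera_params("top")
print('pin top',ray(p,(382,310),.05))
E
python3 -c "
import cv2,numpy as np
a=cv2.imread('pics/top_crop.png');a=cv2.convertScaleAbs(a,alpha=1.6);cv2.imwrite('pics/top_crop2.png',a)"
```

```text
top [[0.5905, 0.0835], [0.5681, -0.075], [0.4097, -0.053], [0.4319, 0.1056]] centre [0.5    0.0153]
sides [np.float64(0.1601), np.float64(0.16), np.float64(0.16), np.float64(0.1601)] ang [np.float64(-7.94), np.float64(-98.03), np.float64(172.1), np.float64(82.02)]
scene [[0.4073, -0.0561], [0.4315, 0.1096], [0.5896, 0.0819], [0.5674, -0.0771]] centre [0.4989 0.0146]
sides [np.float64(0.1615), np.float64(0.1674), np.float64(0.1605), np.float64(0.1605)] ang [np.float64(172.53), np.float64(81.7), np.float64(-9.93), np.float64(-97.93)]
pin top [ 0.45108821 -0.02581447  0.05      ]
```

View pics/top_crop2.png

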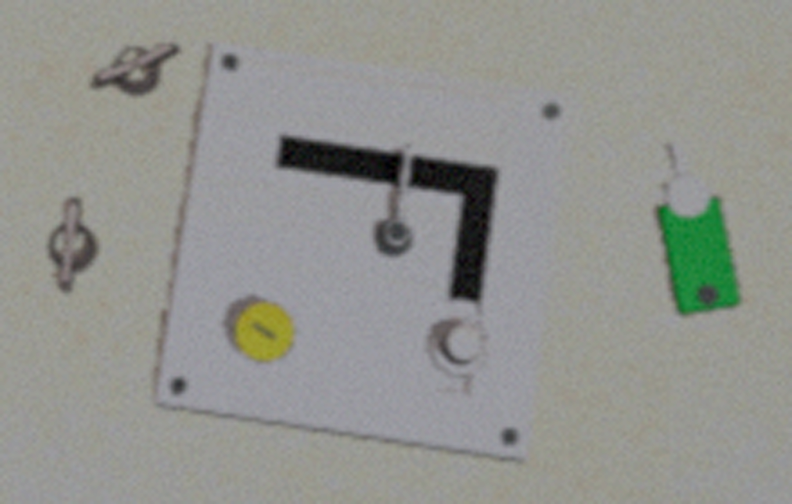

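View pics/scene_crop.png

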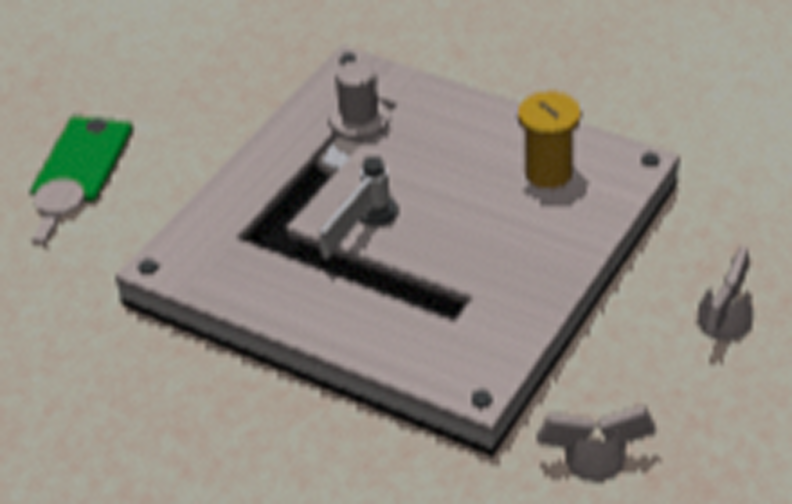

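```bash
cat >> h.py <<'E'
C=np.array([.4997,.0151]); A=np.radians(-7.97); ex=np.array([np.cos(A),np.sin(A)]); ey=np.array([-ex[1],ex[0]])
def w(x,y): return C+ex*x/1000+ey*y/1000
def t(P): d=np.array(P)[:2]-C; return np.array([d@ex,d@ey])*1000
def tool(): 
    s=monitor.observe(); return s,R.from_euler('xyz',s['tool_rot']).as_matrix()
def to(x,y,tip):  # units (30mm) in tool axes to the tip over tester x,y mm at tip height mm
    s,M=tool(); T=np.append(w(x,y),(tip+14)/1000); return M.T@(T-s['position'])/.03
def st():
    s,M=tool(); print('clk',round(s['clock'],2),'tester',t(s['position']).round(1),'tip z',(s['position'][2]*1000-14).round(1),'F',s['force'].round(2),'w',round(s['grip_width'],4)); return s,M
E
python3 - <<'E'
from h import *
s,M=st(); print(M.round(3))
for k in (0,90,180,270):
    # desired y axis at tester angle k
    y=np.append(np.cos(k*np.pi/180)*ex+np.sin(k*np.pi/180)*ey,0); x=np.array([0,0,-1.]); D=np.c_[x,y,np.cross(x,y)]
    print(k,np.degrees(R.from_matrix(M.T@D).as_rotvec()).round(1))
p=optics.camera_params("top")
print('pin',t(ray(p,(383.6,310.3),.05)),'plug',t(ray(p,(327.8,307.2),.056)),'post',t(ray(p,(255+394/3.6,215+236/3.6),.048)))
for g in (w(-90,-50),(.47,.32)):
    print(M.T@(np.append(g,.12)-s['position'])/.03)
E
```

```text
clk 0.1 tester [-424.4  536.7] tip z 230.8 F [-0.01 -0.33 -0.46] w 0.0853
[[-0.     0.246  0.969]
 [-0.001  0.969 -0.246]
 [-1.    -0.001  0.   ]]
0 [83.7  0.   0. ]
90 [-6.3 -0.   0.1]
180 [-96.3  -0.    0. ]
270 [1.737e+02 1.000e-01 0.000e+00]
pin [-42.56006495 -49.99067235] plug [-52.11584385  43.50601193] post [  2.62408303 -11.20264334]
[  4.17829824 -18.21614771  13.21979791]
[ 4.16727722 -6.62445841 12.55719322]
```

Call:
arm_command(gripper=1, grip_force=20, delta_pos=[[0, -0.3, 0.6], [0.1, -0.4, 0.9], [0.1, -0.4, 0.9], [0.1, -0.4, 0.9], [0.1, -0.4, 0.9], [0.1, -0.4, 0.9], [0.1, -0.4, 0.9], [0.1, -0.4, 0.9], [0.1, -0.4, 0.9], [0.1, -0.4, 0.9]], rotation=[[-0.5, 0, 0], [-0.5, 0, 0], [0, 0, 0], [0, 0, 0], [0, 0, 0], [0, 0, 0], [0, 0, 0], [0, 0, 0], [0, 0, 0], [0, 0, 0]])

```text
clock: 1.1
position: [0.3975, 0.4459, 0.2138]
tool_rot: [-2.171, 1.565, -2.302]
force: [0.4, 0.2, -0.4]
grip_width: 0.0001
```

Run:
```python
from h import *
st(); print(to(-85,-50,90))
```

```text
clk 1.1 tester [-161.   412.4] tip z 199.8 F [ 0.4   0.17 -0.41] w 0.0001
[  3.73070843 -15.41456918   2.42469893]
```

Call:
arm_command(delta_pos=[[0, -0.9, 0.35], [0, -0.95, 0.35], [0.1, -0.95, 0.35], [0.2, -0.95, 0.35], [0.2, -0.95, 0.35], [0.2, -0.95, 0.3], [0.2, -0.95, 0.2], [0.2, -0.95, 0.1], [0.2, -0.95, 0.1], [0.2, -0.95, 0.1]], rotation=[[0, 0, 0], [0, 0, 0], [0, 0, 0], [0, 0, 0], [0, 0, 0], [0, 0, 0], [0, 0, 0], [0, 0, 0], [0, 0, 0], [0, 0, 0]])

```text
clock: 2.1
position: [0.4384, 0.1421, 0.1664]
tool_rot: [-2.113, 1.562, -2.246]
force: [0.8, 0.3, -0.6]
grip_width: 0.0002
```

Run:
```python
from h import *
s,M=st(); print(to(-75,-50,75)); print(M.round(3)); y=np.append(ey,0);x=np.array([0,0,-1.]);print(np.degrees(R.from_matrix(M.T@np.c_[x,y,np.cross(x,y)]).as_rotvec()).round(1))
```

```text
clk 2.1 tester [-78.3 117.2] tip z 152.4 F [ 0.79  0.31 -0.61] w 0.0002
[ 2.62305618 -5.55522186  0.09187835]
[[-0.006  0.133  0.991]
 [-0.007  0.991 -0.133]
 [-1.    -0.008 -0.005]]
[ 0.3 -0.3  0.4]
```

Call:
arm_command(delta_pos=[[0.1, -0.8, 0], [0.2, -0.8, 0], [0.2, -0.8, 0], [0.3, -0.8, 0], [0.3, -0.8, 0], [0.4, -0.7, 0], [0.4, -0.4, 0], [0.4, -0.2, 0], [0.2, 0, 0], [0, 0, 0]], rotation=[[0, 0, 0.06], [0, -0.05, 0], [0, 0, 0], [0, 0, 0], [0, 0, 0], [0, 0, 0], [0, 0, 0], [0, 0, 0], [0, 0, 0], [0, 0, 0]])

```text
clock: 3.1
position: [0.414, -0.026, 0.0881]
tool_rot: [-2.008, 1.568, -2.147]
force: [0.0, 0.1, 0.8]
grip_width: 0.0
```

Run:
```python
from h import *
s,M=st(); print(to(-75,-50,31)); print(M.round(3))
```

```text
clk 3.1 tester [-79.1 -52.6] tip z 74.1 F [0.04 0.09 0.75] w 0.0
[1.43735648 0.09109602 0.13971394]
[[-0.002  0.139  0.99 ]
 [-0.003  0.99  -0.139]
 [-1.    -0.003 -0.001]]
```

Call:
arm_command(delta_pos=[[0.3, 0.05, 0.1], [0.4, 0.05, 0.05], [0.4, 0, 0], [0.2, 0, 0], [0.05, 0, 0], [0, 0, 0]], rotation=[[0, 0, 0], [0, 0, 0], [0, 0, 0], [0, 0, 0], [0, 0, 0], [0, 0, 0]])

```text
clock: 3.7
position: [0.4207, -0.021, 0.0449]
tool_rot: [-1.408, 1.569, -1.544]
force: [0.2, 0.1, -1.1]
grip_width: -0.0001
```

Run:
```python
from h import *
s,M=st(); print(to(-60,-50,32))
im=optics.grab_frame("scene"); cv2.imwrite("pics/s1.png",cv2.resize(im[110:320,150:390,::-1],None,fx=2.85,fy=2.85,interpolation=cv2.INTER_CUBIC))
```

```text
clk 3.7 tester [-73.2 -46.7] tip z 30.9 F [ 0.18  0.11 -1.05] w -0.0001
[-0.03746965 -0.11186225  0.44019825]
```

View pics/s1.png

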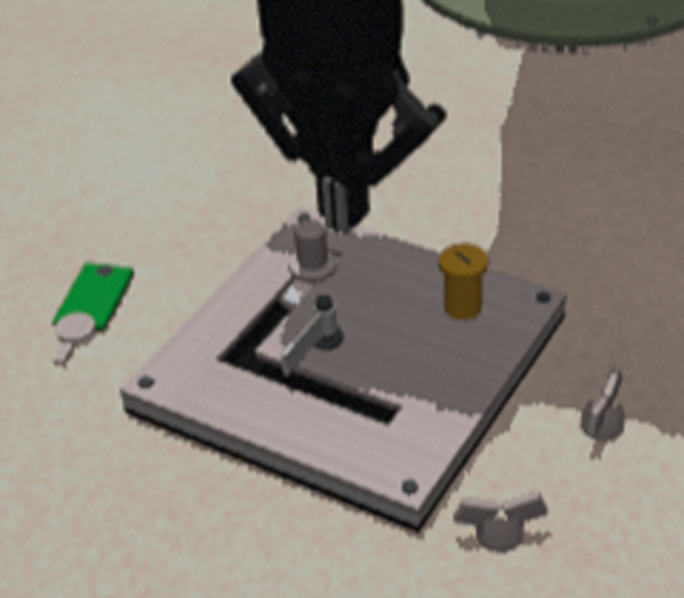

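Call:
arm_command(delta_pos=[[0, -0.1, 0.15], [0, 0, 0.12], [0, 0, 0.1], [0, 0, 0.12], [0, 0, 0.15], [0, 0, 0.15], [0, 0, 0.15], [0, 0, 0.15], [0, 0, 0.15], [0, 0, 0.15]], rotation=[[0, 0, 0], [0, 0, 0], [0, 0, 0], [0, 0, 0], [0, 0, 0], [0, 0, 0], [0, 0, 0], [0, 0, 0], [0, 0, 0], [0, 0, 0]])

```text
clock: 4.75
position: [0.4658, -0.0305, 0.0463]
tool_rot: [-0.521, 1.568, -0.656]
force: [-0.8, -0.6, -0.4]
grip_width: -0.0001
```

Run:
```python
from h import *
s,M=st(); print(to(20,-50,32))
```

```text
clk 4.75 tester [-27.2 -49.8] tip z 32.3 F [-0.79 -0.61 -0.4 ] w -0.0001
[ 0.01537733 -0.01146083  1.57400794]
```

Call:
arm_command(delta_pos=[[0, 0, 0.15], [0, 0, 0.15], [0, 0, 0.15], [0, 0, 0.15], [0, 0, 0.15], [0, 0, 0.15], [0, 0, 0.15], [0, 0, 0.15], [0, 0, 0.12]], rotation=[[0, 0, 0], [0, 0, 0], [0, 0, 0], [0, 0, 0], [0, 0, 0], [0, 0, 0], [0, 0, 0], [0, 0, 0], [0, 0, 0]])

```text
clock: 5.65
position: [0.5086, -0.0363, 0.0463]
tool_rot: [-0.569, 1.568, -0.704]
force: [0.1, -1.1, -0.4]
grip_width: 0.0
```

Run:
```python
from h import *
s,M=st(); print(to(20,-50,32))
```

```text
clk 5.65 tester [ 16.  -49.7] tip z 32.3 F [ 0.1  -1.09 -0.44] w 0.0
[ 0.01193953 -0.01021475  0.13341072]
```

Call:
arm_command(delta_pos=[[0, 0, 0.06], [0, 0, 0.05], [0, 0, 0.03], [0, 0, 0.02]], rotation=[[0, 0, 0], [0, 0, 0], [0, 0, 0], [0, 0, 0]])

```text
clock: 6.05
position: [0.5139, -0.0371, 0.0463]
tool_rot: [-0.607, 1.568, -0.742]
force: [-0.8, -0.4, 0.6]
grip_width: -0.0001
```

Run:
```python
from h import *
s,M=st()
im=optics.grab_frame("scene"); cv2.imwrite("pics/s2.png",cv2.resize(im[110:320,150:390,::-1],None,fx=2.85,fy=2.85,interpolation=cv2.INTER_CUBIC))
```

```text
clk 6.05 tester [ 21.3 -49.7] tip z 32.3 F [-0.84 -0.43  0.61] w -0.0001
```

View pics/s2.png

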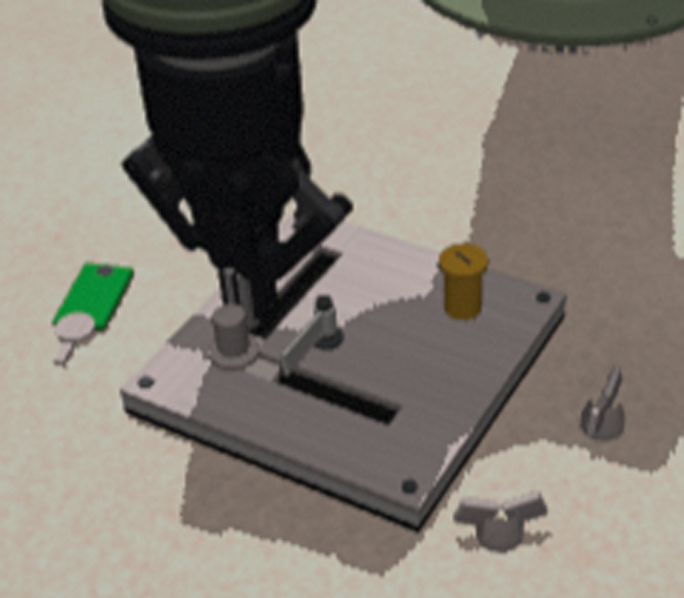

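Run:
```python
from h import *
p=optics.camera_params("scene"); print(t(ray(p,(230.7,221.2),.05))); print(to(41,-88,70))
```

```text
[ 43.00393163 -47.91150417]
[-1.25269916 -1.28087254  0.65065319]
```

Call:
arm_command(delta_pos=[[0, 0, -0.2], [0, 0, -0.2], [-0.5, 0, 0], [-0.6, 0, 0], [-0.5, -0.2, 0], [0, -0.5, 0.3], [0, -0.5, 0.3], [0, -0.2, 0.3], [0, 0, 0.2], [0, 0, 0]], rotation=[[0, 0, 0], [0, 0, 0], [0, 0, 0], [0, 0, 0], [0, 0, 0], [0, 0, 0], [0, 0, 0], [0, 0, 0], [0, 0, 0], [0, 0, 0]])

```text
clock: 7.1
position: [0.525, -0.081, 0.096]
tool_rot: [-1.74, 1.57, -1.874]
force: [-0.2, 0.7, -0.6]
grip_width: -0.0002
```

Run:
```python
from h import *
st(); print(to(41,-88,32))
```

```text
clk 7.1 tester [ 38.3 -91.6] tip z 82.0 F [-0.19  0.67 -0.61] w -0.0002
[1.66520706 0.12250563 0.08995888]
```

Call:
arm_command(delta_pos=[[0.4, 0, 0.08], [0.5, 0, 0], [0.5, 0, 0], [0.2, 0, 0], [0.05, 0, 0], [0, 0.15, 0], [0, 0.15, 0], [0, 0.1, 0]], rotation=[[0, 0, 0], [0, 0, 0], [0, 0, 0], [0, 0, 0], [0, 0, 0], [0, 0, 0], [0, 0, 0], [0, 0, 0]])

```text
clock: 7.9
position: [0.528, -0.0647, 0.0423]
tool_rot: [-3.112, 1.568, 3.041]
force: [0.9, 0.4, -0.3]
grip_width: 0.0002
```

Run:
```python
from h import *
st(); print(to(41,-74,32))
```

```text
clk 7.9 tester [ 39.1 -75.1] tip z 28.3 F [ 0.9   0.37 -0.26] w 0.0002
[-0.12281418  0.03698198  0.06355841]
```

Call:
arm_command(delta_pos=[[-0.12, 0.08, 0.05], [0, 0.12, 0], [0, 0.15, 0], [0, 0.15, 0], [0, 0.15, 0], [0, 0.15, 0], [0, 0.15, 0], [0, 0.15, 0]], rotation=[[0, 0, 0], [0, 0, 0], [0, 0, 0], [0, 0, 0], [0, 0, 0], [0, 0, 0], [0, 0, 0], [0, 0, 0]])

```text
clock: 8.7
position: [0.535, -0.0292, 0.0475]
tool_rot: [2.786, 1.571, 2.656]
force: [0.2, -0.7, 0.2]
grip_width: 0.0003
```

Run:
```python
from h import *
st(); print(to(40,18,32))
im=optics.grab_frame("scene"); cv2.imwrite("pics/s3.png",cv2.resize(im[110:320,150:390,::-1],None,fx=2.85,fy=2.85,interpolation=cv2.INTER_CUBIC))
```

```text
clk 8.7 tester [ 41.1 -38.9] tip z 33.5 F [ 0.15 -0.71  0.2 ] w 0.0003
[ 0.04922667  1.89827744 -0.02028772]
```

View pics/s3.png

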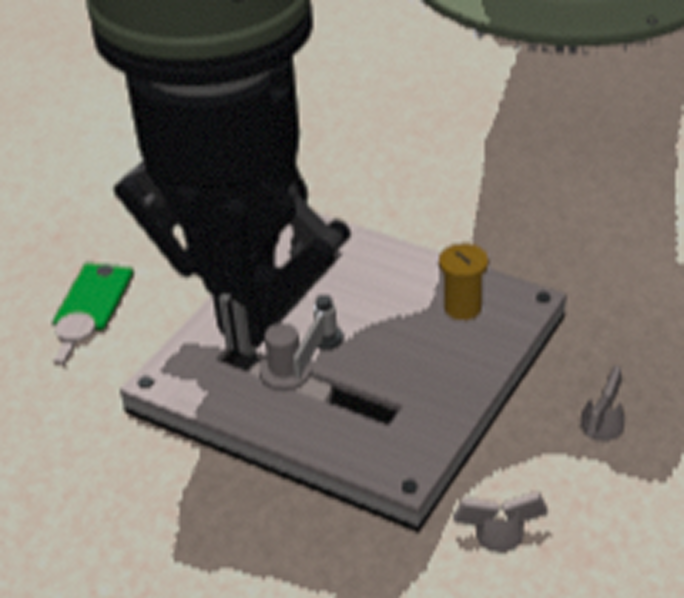

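Call:
arm_command(delta_pos=[[0.05, 0.15, -0.02], [0, 0.15, 0], [0, 0.15, 0], [0, 0.15, 0], [0, 0.15, 0], [0, 0.15, 0], [0, 0.15, 0], [0, 0.15, 0], [0, 0.15, 0], [0, 0.15, 0]], rotation=[[0, 0, 0], [0, 0, 0], [0, 0, 0], [0, 0, 0], [0, 0, 0], [0, 0, 0], [0, 0, 0], [0, 0, 0], [0, 0, 0], [0, 0, 0]])

```text
clock: 9.75
position: [0.5409, 0.0199, 0.0458]
tool_rot: [1.593, 1.571, 1.463]
force: [-0.6, -1.0, 0.7]
grip_width: 0.0001
```

Run:
```python
from h import *
st(); print(to(40,19,32))
im=optics.grab_frame("scene"); cv2.imwrite("pics/s4.png",cv2.resize(im[110:320,150:390,::-1],None,fx=2.85,fy=2.85,interpolation=cv2.INTER_CUBIC))
```

```text
clk 9.75 tester [40.1 10.5] tip z 31.8 F [-0.6  -0.99  0.66] w 0.0001
[-0.00660349  0.28481728 -0.00094921]
```

View pics/s4.png

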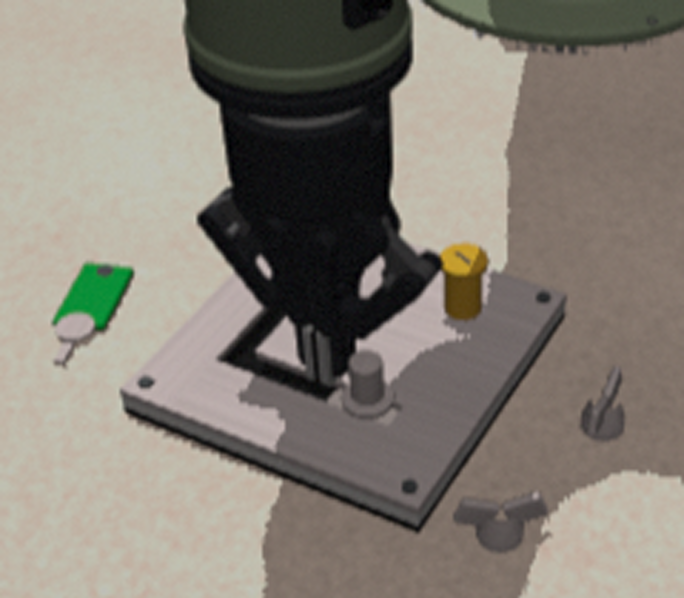

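Call:
arm_command(delta_pos=[[0, 0.1, 0], [0, 0.08, 0], [0, 0.06, 0], [0, 0.04, 0]], rotation=[[0, 0, 0], [0, 0, 0], [0, 0, 0], [0, 0, 0]])

```text
clock: 10.2
position: [0.5421, 0.0297, 0.0458]
tool_rot: [1.556, 1.57, 1.427]
force: [0.5, -1.7, 0.0]
grip_width: 0.0
```

Run:
```python
from h import *
p=optics.camera_params("scene"); print('pin before',t(ray(p,(278.8,236.7),.05)))
st()
```

```text
pin before [39.02793175 33.12607015]
clk 10.2 tester [40.  20.3] tip z 31.8 F [ 0.48 -1.69  0.04] w 0.0
```

Call:
arm_command(delta_pos=[[0, 0.03, 0], [0, 0.02, 0]], rotation=[[0, 0, 0], [0, 0, 0]])

```text
clock: 10.4
position: [0.5423, 0.0313, 0.0458]
tool_rot: [1.738, 1.57, 1.608]
force: [-0.0, -1.3, 1.3]
grip_width: 0.0
```

Run:
```python
from h import *
st()
```

```text
clk 10.4 tester [39.9 21.9] tip z 31.8 F [-0.01 -1.3   1.32] w 0.0
```

Call:
arm_command(delta_pos=[[0, -0.15, 0], [-0.2, -0.03, 0], [-0.4, 0, 0], [-0.6, 0, 0], [-0.8, 0, 0], [-0.9, 0, 0], [-0.9, 0, 0], [-0.9, 0, -0.5], [0, 0, -0.9], [0, 0, -0.6]], rotation=[[0, 0, 0], [0, 0, 0], [0, 0, 0], [0, 0, 0], [0, 0, 0], [0, 0, 0], [0, 0, 0], [0, 0, 0], [0, 0, 0], [0, 0, 0]])

```text
clock: 11.4
position: [0.4812, 0.0322, 0.1992]
tool_rot: [0.581, 1.567, 0.449]
force: [-0.9, 0.1, -0.2]
grip_width: 0.0001
```

Run:
```python
from h import *
st()
im=optics.grab_frame("scene"); cv2.imwrite("pics/s5.png",cv2.resize(im[110:320,150:390,::-1],None,fx=2.85,fy=2.85,interpolation=cv2.INTER_CUBIC))
```

```text
clk 11.4 tester [-20.7  14.4] tip z 185.2 F [-0.87  0.08 -0.19] w 0.0001
```

View pics/s5.png

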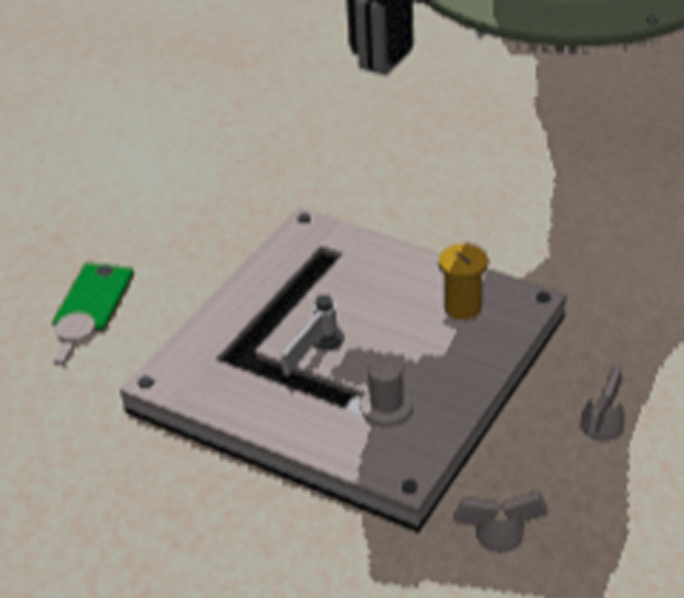

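Run:
```python
from h import *
p=optics.camera_params("scene"); print('pin',t(ray(p,(285.4,239.1),.05)))
for X in((40,40),(40,42),(40,44)): print(X,((proj(p,np.append(w(*X),.05))-[150,110])*2.85).round(1))
a=cv2.imread("pics/s4.png");
im=optics.grab_frame("top"); cv2.imwrite("pics/t5.png",cv2.convertScaleAbs(cv2.resize(im[215:355,255:475,::-1],None,fx=3.6,fy=3.6,interpolation=cv2.INTER_CUBIC),alpha=1.6))
p=optics.camera_params("top")
for X in((40,40),(40,44)): print(X,((proj(p,np.append(w(*X),.05))-[255,215])*3.6).round(1))
st()
```

```text
pin [38.99912695 44.09034603]
(40, 40) [377.9 366.6]
(40, 42) [381.3 367.8]
(40, 44) [384.8 369.1]
(40, 40) [298.6 141.8]
(40, 44) [290.3 140.5]
clk 11.5 tester [-21.   14.5] tip z 185.2 F [ 0.79 -0.05 -0.23] w 0.0003
```

View pics/t5.png

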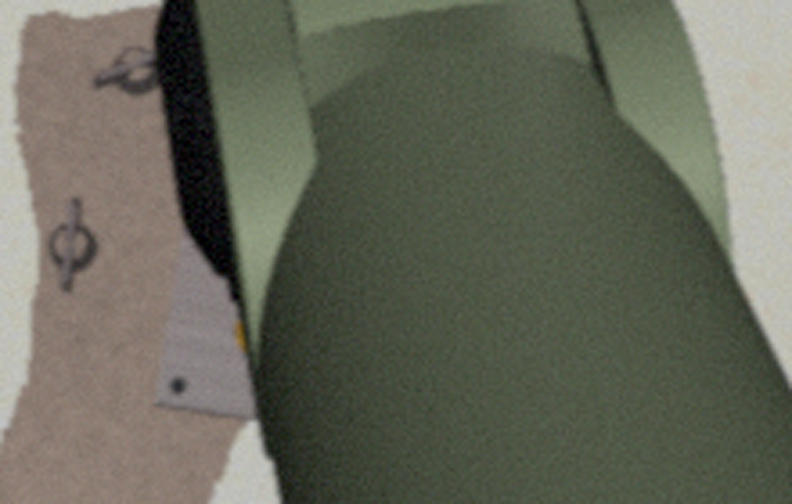

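Call:
arm_command(delta_pos=[[0, 0, 0], [0, 0, 0], [0, 0, 0]], rotation=[[0, 0, 0], [0, 0, 0], [0, 0, 0]])

```text
clock: 11.8
position: [0.4821, 0.0322, 0.2005]
tool_rot: [0.519, 1.566, 0.387]
force: [-0.7, -0.7, -0.5]
grip_width: 0.0003
```

Run:
```python
from h import *
st(); print(bot.job_done())
```

```text
clk 11.8 tester [-19.8  14.5] tip z 186.5 F [-0.69 -0.69 -0.47] w 0.0003
the job is handed in; nothing more can be done
None
```

I pushed the carrier pin along the first leg to the corner, then through the spring gate to the end of the second leg. I used closed fingertips from the side throughout, and handed the job in at 11.8 s. The force read after each push was under 2 N.

- **Pin position:** the last scene picture puts the pin at about (39, 44) mm in the tester's frame. That is home against the end stop, and it agrees with where the fingers finished the push.
- **Gate:** it looks shut across the slot, as it did before the pin reached it.
- **Bystanders:** the brass plug, wing knobs and key tag look unmoved.
- **Fingers:** they are clear, with the tips about 186 mm above the counter.

**Failed check:** the arm blocked the last top-camera view, so the pin's final position rests on the scene camera and the finger position alone. I judged the gate and bystanders by eye from the scene view and did not measure them.

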